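Switch the ball feeder to its empty tray

TASK

The right-hand tray of the ball feeder has its two balls: press the raised left end of the seesaw gate down with the fingertips until the gate has rocked over its pivot and rests the other way. Only then push the two waiting steel balls with the fingers along the feed track onto the gate, so that both run down the left chute into the empty left tray. Pick nothing up, let no ball drop onto the bench, and leave the balls in the right tray and the things standing round the feeder where they are.

Things in the scene. Friction and masses are not known exactly. Their poses are not given: they have to be found in the camera images.
- feeder: The fixed ball feeder, 520 mm wide, plywood base 12 mm thick. Origin on the bench below the middle of the gate; own x points along the feed track, the way the balls travel (away from the robot), own y to the left along the gate, z up. Left and right of the gate (y = +-100 to +-160 mm) an aluminium chute falls outward into a steel tray.
- track_start (a point): Middle of the open near end of the feed track's floor, 131 mm above the bench, at x = -165 mm on the feeder's centre line. The floor is flat to x = -63 mm, 34 mm wide between rails whose tops are 6 mm higher (137 mm above the bench). Two 12 mm wide cross slots at x = -118 and -85 mm seat the waiting balls; about 0.5 N moves a ball out of its slot.
- track_end (a point): Middle of the lip where the feed track meets the gate, x = -24 mm in the feeder's frame, 125 mm above the bench. From x = -63 mm to here the track is a ramp falling 6 mm: a ball pushed with its centre past x = -60 mm runs on by itself. Pushing the rear ball drives the front one ahead of it.
- gate (a joint): Tilt of the seesaw gate in rad: at the start about +0.26, left end up (balls would go right); -0.26 when rocked over, left end down (balls go left); both are hard stops. A weight above the pivot makes the gate fall by itself to whichever side it has been tipped past level (0). Under 1 N at a tab moves it.
- gate_pivot (a point): Middle of the gate's pivot, 105 mm above the bench; its axis runs along the feeder's x. The gate is a steel trough 200 mm long (along y) and 47 mm wide, inner floor 8 mm above the axis, walls to 30 mm above it at most, at the middle of the far wall to 44 mm; there a dark weight disc stands up, its top 69 mm above the axis.
- gate_tab_left (a point): Centre of the upper face of the left press tab: a steel plate 38 mm (x) by 34 mm (y), 4 mm thick, that sticks out from the near wall of the trough at its left end, 42 mm nearer than the pivot line and 82 mm left of the middle. Moves with the gate; about 152 mm above the bench when raised, 109 mm when down.
- gate_tab_right (a point): Centre of the upper face of the like tab at the gate's right end.
- ball_front_center (a point): 30 mm diameter polished steel ball, about 110 g, slippery (friction about 0.2); the point is its centre. Waits in the slot of the feed track nearer the gate, centre 145 mm above the bench.
- ball_rear_center (a point): 30 mm diameter polished steel ball, about 110 g, slippery (friction about 0.2); the point is its centre. Waits in the slot behind it, 33 mm nearer the robot's side, centre 145 mm above the bench.
- ball_done_0_center (a point): 30 mm diameter polished steel ball, about 110 g, slippery (friction about 0.2); the point is its centre. Lies already in the right tray.
- ball_done_1_center (a point): 30 mm diameter polished steel ball, about 110 g, slippery (friction about 0.2); the point is its centre. Lies already in the right tray.
- tray_left (a point): Centre of the floor of the left tray, empty at the start, 31 mm above the bench. Steel box about 80 mm (x) by 86 mm (y) inside, its rubber floor falling outward, outer wall to 92 mm and side walls to 74 mm above the bench.
- tray_right (a point): Centre of the floor of the like right tray, which holds two balls.
- ink_tin: Bystander: blue ink tin with a lever lid, 70 mm diameter, 45 mm high, on the bench near the left tray, on the robot's side; origin under its centre.
- tape_roll: Bystander: roll of white tape lying flat, 80 mm diameter, 24 mm high, on the bench near the right tray, on the robot's side; origin under its centre.
- weight: Bystander: black cast-iron weight with a knob, 60 mm diameter, 74 mm high, on the bench behind the feeder; origin under its centre.

How it is judged (in metres and radians):
On the way, in this order (a step that is already met when the one before it is completed fails the run):
1. the gate is rocked over to the left while both balls still wait in the feed track (value of joint gate below -0.2 rad and x of each of ball_front_center, ball_rear_center in the frame of feeder below -0.065 m), for 0.2 s.
2. both balls have run down the left chute into the left tray (x of ball_front_center in the frame of feeder between -0.04 and 0.04 m and z of each of ball_front_center, ball_rear_center in the frame of feeder below 0.075 m and y of ball_front_center in the frame of feeder between 0.16 and 0.25 m and x of ball_rear_center in the frame of feeder between -0.04 and 0.04 m and y of ball_rear_center in the frame of feeder between 0.16 and 0.25 m), for 0.2 s.
At the end, for the whole second after the job is handed in: The gate rests tilted to the left (joint below -0.2 rad), both fed balls lie at rest (below 0.05 m/s) in the left tray, and the two earlier balls are still in the right tray (all of step 2 and value of joint gate below -0.2 rad and x of ball_done_0_center in the frame of feeder between -0.04 and 0.04 m and z of each of ball_done_0_center, ball_done_1_center in the frame of feeder below 0.075 m and y of ball_done_0_center in the frame of feeder between -0.25 and -0.16 m and x of ball_done_1_center in the frame of feeder between -0.04 and 0.04 m and y of ball_done_1_center in the frame of feeder between -0.25 and -0.16 m and linear speed of each of ball_front, ball_rear below 0.05 m/s); the robot touches nothing.
It fails at once if a ball is lifted (a waiting ball more than 20 mm above its seat, a ball in the right tray above its tray) (height (world z) of any of ball_front_center, ball_rear_center above 0.165 m or height (world z) of any of ball_done_0_center, ball_done_1_center above 0.09 m).
It fails at once if a ball drops onto the bench or the feeder's base (height (world z) of any of ball_front_center, ball_rear_center, ball_done_0_center, ball_done_1_center below 0.03 m).
It fails at once if a bystander is shifted more than 15 mm (distance of any of ink_tin, tape_roll, weight from where it was at the start of the episode above 0.015 m).
It also fails if it takes over 45 s, if anything falls off the work surface, if the arm or the gripper's body presses on something with over 40 N, if the wrist force passes 120 N, or if a joint passes its speed limit or range.

ROBOT

A 6-joint arm with a two-finger parallel gripper is mounted at the origin on a cart in front of the work surface, level with it; the furniture and walls round the work are solid. World frame = base frame: x ahead of the robot, y to its left, z up, the work surface at z = 0. Lengths are in mm, angles in rad, forces in N, time in s.
With the tool pointing down it reaches from about 350 to 975 mm from the base axis. Payload 7.1 kg.
Tool frame: the origin (TCP) lies at the very end of the fingers, on their centre line; the grasp point (between the pads) lies 19 mm behind it; z points along the fingers, y is the line along which they close (so a half turn about z gives the same grasp; the last joint's range is limited). The gripper opens to 88 mm and grips with 3 to 60 N. Pads are 20 mm wide; open, the fingers measure 115 mm over their backs; the gripper's body (75 mm by 178 mm) begins 61 mm behind the grasp point.
Start: joints at [-1.259, 0.423, 1.63, -0, 1.089, -0.019], TCP at [203.017, -591.091, 222.675] pointing down, gripper open.
Joint ranges: [-3, 3], [-0.9, 2.11], [0.09, 2.58], [-1.31, 4.45], [0.11, 2.69], [-2.54, 2.54]. Speed limits (rad/s): [2.39, 2.39, 3.01, 3.14, 3.14, 3.14].

INTERFACE

Orientations are given as a rotation vector (axis times angle).
In Python, from workcell import * gives the robot as it stands.
- The arm moves only by the tool step_arm, never from a script. Its argument "deltas" is a list of rows, each a list of 3 entries, a list of its own where there are three numbers: the shift along the tool's x, y, z in units of 300 mm (1.0 is 300 mm), then the turn, a rotation vector about the tool's x, y, z in units of 1.5 rad (1.0 is 1.5 rad), then the gripper command: -1 is shut, 1 is fully open, values between are in proportion. In form: [[[dx, dy, dz], [rx, ry, rz], gripper], ...]. A call has 1 to 20 rows; each row is the pose to reach, as a shift and turn from the pose commanded when the call began, along the tool's axes at that moment; what a row does not reach only later rows make up. A row lasts 1/12 s, in which the tool goes at most 41.7 mm and 7.16 degrees, less where a joint would pass 70% of its speed; a pose out of reach is approached as far as the arm can. A call with a number of a shift or a turn outside -1 to 1 is refused whole. A call with a gripper value outside its range is refused whole. The fingers move at their own pace and stop on an object; the grip force is fixed at half the most. Time passes only in rows, so rows that repeat a pose let the fingers close. It gives the time, the measured TCP pose, the force, the opening and the grip force at its end, in the units of the state.
- get_obs(): the state, without advancing time (a new reading comes with each control period).
- get_image(name): name is "side" or "top"; returns a dict with "pixels" (420x560x3 uint8, red, green, blue), "fx", "fy", "cx", "cy" (pixels), "dist_coeffs" ([k1, k2, p1, p2, k3] as OpenCV has them; the pictures are not rectified), "T" (4x4, takes a point from camera to world coordinates). Camera axes: x right, y down, z forward; pixel columns grow to the right and rows downward; lengths in mm; the calibration is good to about 2 mm. A picture is of the moment at which its call begins. There is no depth.
- close_job(): hands the job in; it is judged then, once.
The state is a dict: "t": time; "qpos": joint angles; "qvel": joint speeds; "joint_torque": joint torques, N m; "ee_pos": TCP position; "orientation": TCP orientation; "ft_force": force on the tool from outside, world axes, zero at the start; "moment": the same for the moment, N m; "width": finger opening in mm; "grasp_force": force on a finger pad.
Only numpy, scipy, OpenCV 4.12 (cv2) and the standard library are available. Lean on these libraries where they do the work, as an engineer would, in place of code of your own. Each camera call takes 0.05 s, during which the arm holds its last target. There are 200 camera calls.

## Working session

There is one attempt and no reset: what is moved stays moved. The work goes in short steps, Python scripts to look and compute and a tool call to move; the robot and the scene stay as the last step left them, time stands still between calls to the robot, and variables do not carry over. Pictures are saved under pics/ and viewed, at most 10 in all, crops included, and the job is handed in when it is done.

Besides the shell and the picture viewer there is one more tool, called after "Call:" by a JSON object that holds its "name" and its "arguments", one argument or row to a line. step_arm: Moves the arm, as the interface text tells. Its arguments: {"type":"object","properties":{"deltas":{"type":"array","items":{"type":"array"}}},"required":["deltas"]}

```bash
mkdir -p pics; ls
python3 - <<'E'
from workcell import *
import cv2
for n in("top","side"):
    im=get_image(n); cv2.imwrite(f"pics/{n}0.png",im["pixels"][:,:,::-1]); print(n,im["fx"],im["cx"],im["cy"],im["dist_coeffs"],im["T"])
o=get_obs();print(o["t"],o["ee_pos"],o["orientation"],o["width"])
E
```

```text
pics
top 392.4803243268537 278.60802171403617 218.69840279086125 [0.02415164 0.         0.         0.         0.        ] [[-1.74603213e-02 -9.97004254e-01  7.53502196e-02  5.16201661e+02]
 [-9.99096546e-01  1.44772050e-02 -3.99562444e-02  7.11081047e-01]
 [ 3.87456851e-02 -7.59797930e-02 -9.96356283e-01  9.89051131e+02]
 [ 0.00000000e+00  0.00000000e+00  0.00000000e+00  1.00000000e+00]]
side 418.0270691696716 283.9034692362155 206.72254823538617 [-0.0039551  0.         0.         0.         0.       ] [[-9.99983042e-01  1.47703937e-03 -5.63334257e-03  5.82629981e+02]
 [ 5.17795884e-03  6.68224816e-01 -7.43941385e-01  6.11348990e+02]
 [ 2.66550858e-03 -7.43957938e-01 -6.68221132e-01  6.75532114e+02]
 [ 0.00000000e+00  0.00000000e+00  0.00000000e+00  1.00000000e+00]]
0.1 [ 202.86531651 -590.63401488  221.98146819] [-3.09737094e+00 -5.17045886e-01  3.16857408e-04] 87.85893456753706
```

View pics/top0.png

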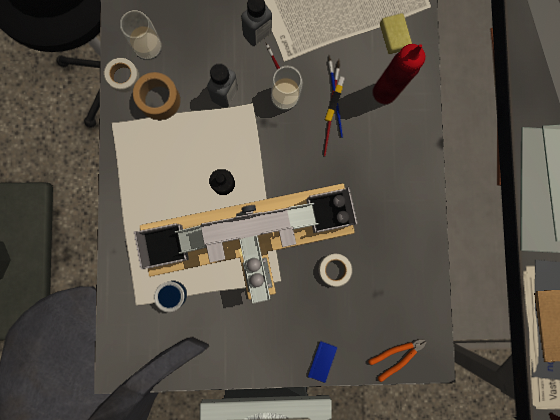

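View pics/side0.png

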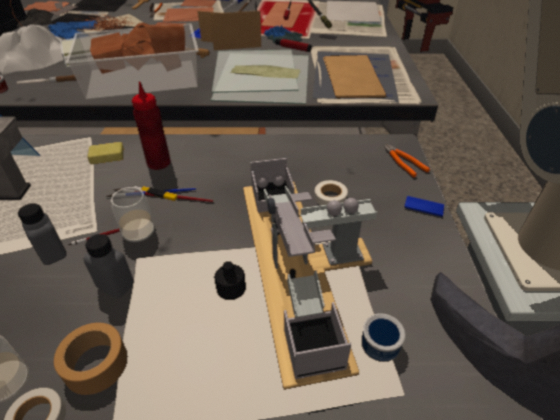

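The top view shows the feeder around (245,230), with the waiting balls near (254,265) and (256,278), the left tray at (163,247) and the right tray at (335,208). The left tab is near (214,252). I'll enlarge both views to measure.

Run:
```python
import cv2
a=cv2.imread("pics/top0.png")[175:315,125:365]
cv2.imwrite("pics/top0c.png",cv2.resize(a,None,fx=3.3333,fy=3.3333,interpolation=cv2.INTER_CUBIC))
a=cv2.imread("pics/side0.png")[150:390,230:410]
cv2.imwrite("pics/side0c.png",cv2.resize(a,None,fx=2.5,fy=2.5,interpolation=cv2.INTER_CUBIC))
```

```text
(no output)
```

View pics/top0c.png

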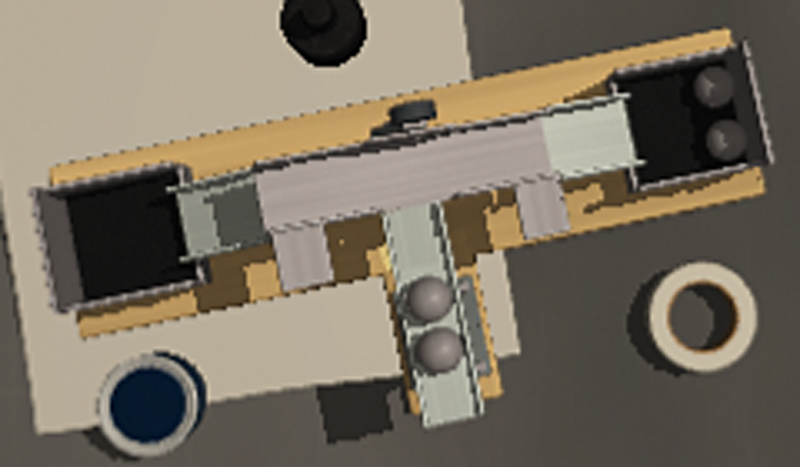

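View pics/side0c.png

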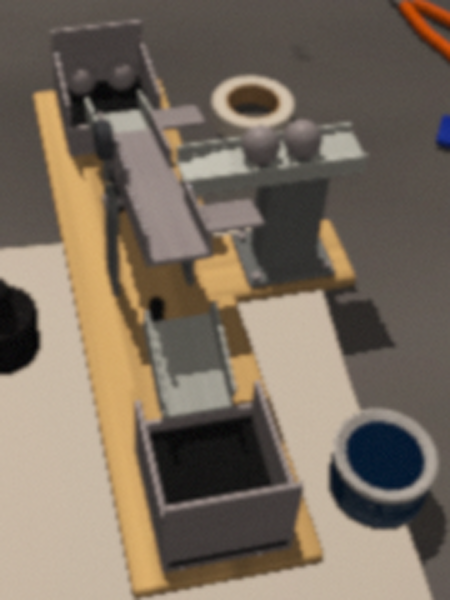

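The crops show, in the top view, the front ball at (430,298), the rear ball at (439,350), the left tab at (302,257) and the track end at (455,419). In the side view the balls are at (262,146) and (302,138), and the tab is at (232,215). Next I'll fit the feeder pose.

```bash
cat > fit.py <<'E'
from workcell import *
import numpy as np, cv2
from scipy.optimize import least_squares
def fit():
    ims={n:get_image(n) for n in("top","side")}
    F={"fr":(-85,0,145),"re":(-118,0,145),"tl":(-42,82,152),"tr":(-42,-82,109),"ts":(-165,0,131)}
    obs=[("top","fr",430,298),("top","re",439,350),("top","tl",302,257),("top","tr",543,207),("top","ts",455,419),
     ("side","fr",262,146),("side","re",302,138),("side","tl",232,215)]
    def W(p,q):
        c,s=np.cos(p[2]),np.sin(p[2]); return np.array([p[0]+c*q[0]-s*q[1],p[1]+s*q[0]+c*q[1],q[2]])
    def pr(n,P):
        m=ims[n];T=np.linalg.inv(m["T"]);K=np.array([[m["fx"],0,m["cx"]],[0,m["fy"],m["cy"]],[0,0,1]])
        return cv2.projectPoints(P.reshape(1,3),cv2.Rodrigues(T[:3,:3])[0],T[:3,3],K,np.array(m["dist_coeffs"]))[0].ravel()
    def px(n,u,v): return np.array((125+u/3.3333,175+v/3.3333) if n=="top" else (230+u/2.5,150+v/2.5))-.4
    r=lambda p:np.concatenate([pr(n,W(p,F[k]))-px(n,u,v) for n,k,u,v in obs])
    s=least_squares(r,[480,50,.2]);return s,W,F
if __name__=="__main__":
    s,W,F=fit();p=s.x;print(p,s.fun.round(1))
    for k,q in F.items():print(k,W(p,q).round(1))
    o=get_obs();from scipy.spatial.transform import Rotation as R
    print(o["t"],o["ee_pos"],R.from_rotvec(o["orientation"]).as_matrix().round(3))
E
python3 fit.py
```

```text
[5.67330929e+02 3.36585494e+01 1.63994855e-01] [ 1.   0.2  1.  -0.1 -2.5 -0.4  0.1  1.2  0.2  0.4 -0.7 -1.7  0.  -0.4
 -0.4  1.6]
fr [483.5  19.8 145. ]
re [450.9  14.4 145. ]
tl [512.5 107.7 152. ]
tr [539.3 -54.1 109. ]
ts [404.5   6.7 131. ]
0.2 [ 202.93246082 -590.77639077  222.17942078] [[ 0.946  0.325 -0.   ]
 [ 0.325 -0.946  0.001]
 [ 0.    -0.001 -1.   ]]
```

```bash
sed -i 's/(-42,82,152)/(-42,72.5,152)/;s/(-42,-82,109)/(-42,-86,109)/' fit.py
cat >> fit.py <<'E'
    M=R.from_rotvec(o["orientation"]).as_matrix()
    for n,q in {"tabhi":(-46,80,180),"tablo":(-46,80,118),"behind":(-160,0,200)}.items():
        print(n,W(p,q).round(1),(M.T@(W(p,q)-o["ee_pos"])/300).round(3),"yaw units",((np.arctan2(M[1,0],M[0,0])-p[2])/1.5).round(4))
E
python3 fit.py
```

```text
[5.66715613e+02 3.93973927e+01 1.95586685e-01] [-0.4  0.3  0.1 -0.1  0.   0.1 -0.3 -0.1 -0.1  0.2 -0.5 -0.6  0.1  0.3
  0.  -0.6]
fr [483.3  22.9 145. ]
re [451.   16.5 145. ]
tl [511.4 102.4 152. ]
tr [542.2 -53.1 109. ]
ts [404.9   7.3 131. ]
0.3 [ 202.98212254 -590.92889967  222.39830639] [[ 0.946  0.325 -0.   ]
 [ 0.325 -0.946  0.001]
 [ 0.    -0.001 -1.   ]]
tabhi [506.  108.9 180. ] [ 1.713 -1.878  0.142] yaw units 0.0902
tablo [506.  108.9 118. ] [ 1.713 -1.878  0.349] yaw units 0.0902
behind [409.8   8.3 200. ] [ 1.301 -1.665  0.076] yaw units 0.0902
```

Call:
{"name": "step_arm", "arguments": {
  "deltas": [
    [[0.86, -0.94, 0], [0, 0, 0], -1],
    [[0.86, -0.94, 0], [0, 0, 0], -1],
    [[0.86, -0.94, 0], [0, 0, 0], -1],
    [[0.86, -0.94, 0], [0, 0, 0], -1],
    [[0.86, -0.94, 0], [0, 0, 0], -1],
    [[0.86, -0.94, 0], [0, 0, 0], -1],
    [[0.86, -0.94, 0], [0, 0, 0], -1],
    [[0.86, -0.94, 0], [0, 0, 0], -1],
    [[0.86, -0.94, 0], [0, 0, 0], -1],
    [[0.86, -0.94, 0], [0, 0, 0], -1],
    [[0.86, -0.94, 0], [0, 0, 0], -1],
    [[0.86, -0.94, 0], [0, 0, 0], -1],
    [[0.86, -0.94, 0], [0, 0, 0], -1],
    [[0.86, -0.94, 0], [0, 0, 0], -1]
  ]
}}

```text
t: 1.47
ee_pos: [355.1, -241.9, 222.7]
orientation: [3.099, 0.514, 0.0]
ft_force: [-1.2, -0.8, -0.2]
width: 0.9
grasp_force: 0.0
```

Call:
{"name": "step_arm", "arguments": {
  "deltas": [
    [[0.85, -0.94, 0], [0, 0, 0.09], -1],
    [[0.85, -0.94, 0], [0, 0, 0.09], -1],
    [[0.85, -0.94, 0], [0, 0, 0.09], -1],
    [[0.85, -0.94, 0], [0, 0, 0.09], -1],
    [[0.85, -0.94, 0], [0, 0, 0.09], -1],
    [[0.85, -0.94, 0], [0, 0, 0.09], -1],
    [[0.85, -0.94, 0], [0, 0, 0.09], -1],
    [[0.85, -0.94, 0], [0, 0, 0.09], -1],
    [[0.85, -0.94, 0], [0, 0, 0.09], -1],
    [[0.85, -0.94, 0], [0, 0, 0.09], -1],
    [[0.85, -0.94, 0], [0, 0, 0.09], -1],
    [[0.85, -0.94, 0], [0, 0, 0.09], -1],
    [[0.85, -0.94, 0], [0, 0, 0.09], -1],
    [[0.85, -0.94, 0], [0, 0, 0.09], -1]
  ]
}}

```text
t: 2.63
ee_pos: [504.5, 107.0, 222.5]
orientation: [3.127, 0.303, -0.001]
ft_force: [-0.4, -0.0, -1.2]
width: 0.6
grasp_force: 0.0
```

Call:
{"name": "step_arm", "arguments": {
  "deltas": [
    [[0, 0, 0.1], [0, 0, 0], -1],
    [[0, 0, 0.17], [0, 0, 0], -1],
    [[0, 0, 0.2], [0, 0, 0], -1],
    [[0, 0, 0.22], [0, 0, 0], -1],
    [[0, 0, 0.24], [0, 0, 0], -1],
    [[0, 0, 0.255], [0, 0, 0], -1],
    [[0, 0, 0.27], [0, 0, 0], -1],
    [[0, 0, 0.285], [0, 0, 0], -1],
    [[0, 0, 0.3], [0, 0, 0], -1],
    [[0, 0, 0.315], [0, 0, 0], -1],
    [[0, 0, 0.33], [0, 0, 0], -1],
    [[0, 0, 0.345], [0, 0, 0], -1],
    [[0, 0, 0.345], [0, 0, 0], -1],
    [[0, 0, 0.345], [0, 0, 0], -1],
    [[0, 0, 0.345], [0, 0, 0], -1],
    [[0, 0, 0.345], [0, 0, 0], -1]
  ]
}}

```text
t: 3.97
ee_pos: [505.2, 109.0, 119.4]
orientation: [-3.127, -0.307, -0.001]
ft_force: [0.7, 0.1, -0.3]
width: 0.3
grasp_force: 0.0
```

Call:
{"name": "step_arm", "arguments": {
  "deltas": [
    [[0, 0, -0.1], [0, 0, 0], -1],
    [[0, 0, -0.2], [0, 0, 0], -1],
    [[0, 0, -0.28], [0, 0, 0], -1],
    [[0, 0, -0.28], [0, 0, 0], -1],
    [[0, 0, -0.28], [0, 0, 0], -1]
  ]
}}

```text
t: 4.38
ee_pos: [506.0, 109.1, 204.7]
orientation: [-3.126, -0.307, -0.006]
ft_force: [-0.5, 0.4, -0.4]
width: 0.8
grasp_force: 0.0
```

Run:
```python
from workcell import *
import cv2,numpy as np
from scipy.spatial.transform import Rotation as R
o=get_obs();M=R.from_rotvec(o["orientation"]).as_matrix();p=[566.7,39.4,.1956]
c,s=np.cos(p[2]),np.sin(p[2])
for q in [(-165,0,205),(-150,0,141)]:
    w=np.array([p[0]+c*q[0]-s*q[1],p[1]+s*q[0]+c*q[1],q[2]]);print(w,(M.T@(w-o["ee_pos"])/300).round(3))
print(o["ee_pos"],np.arctan2(M[1,0],M[0,0]))
a=get_image("side")["pixels"][150:390,230:410,::-1]
cv2.imwrite("pics/side1c.png",cv2.resize(a,None,fx=2.5,fy=2.5))
```

```text
[404.84634655   7.33140377 205.        ] [-0.397  0.267 -0.002]
[419.56031504  10.2467307  141.        ] [-0.348  0.267  0.211]
[506.01160247 109.1251775  204.71021973] 0.1957715624131283
```

View pics/side1c.png

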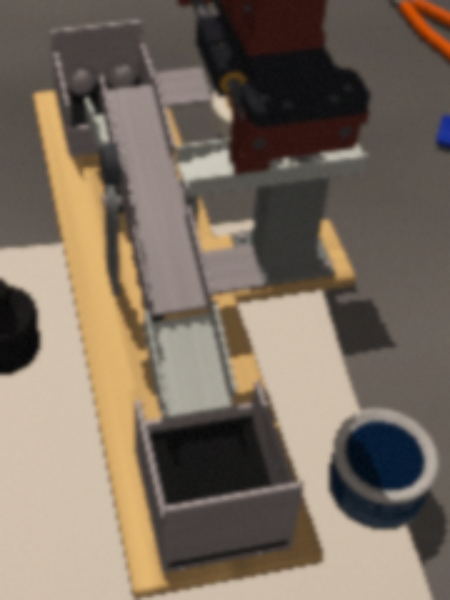

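The gate has rocked over: the left tab is now low, at (232,268). Next I'll go behind the rear ball and lower the fingers.

Call:
{"name": "step_arm", "arguments": {
  "deltas": [
    [[-0.1, 0.067, 0], [0, 0, 0], -1],
    [[-0.2, 0.134, 0], [0, 0, 0], -1],
    [[-0.3, 0.2, 0], [0, 0, 0], -1],
    [[-0.397, 0.267, 0], [0, 0, 0], -1],
    [[-0.397, 0.267, 0], [0, 0, 0], -1],
    [[-0.397, 0.267, 0], [0, 0, 0], -1],
    [[-0.397, 0.267, 0.1], [0, 0, 0], -1],
    [[-0.397, 0.267, 0.17], [0, 0, 0], -1],
    [[-0.397, 0.267, 0.212], [0, 0, 0], -1],
    [[-0.397, 0.267, 0.212], [0, 0, 0], -1],
    [[-0.397, 0.267, 0.212], [0, 0, 0], -1],
    [[-0.397, 0.267, 0.212], [0, 0, 0], -1]
  ]
}}

```text
t: 5.43
ee_pos: [404.6, 7.6, 139.8]
orientation: [-3.126, -0.308, -0.0]
ft_force: [-0.4, 0.1, 0.5]
width: 0.3
grasp_force: 0.0
```

Run:
```python
from workcell import *
import cv2
o=get_obs();print(o["ee_pos"],o["ft_force"])
a=get_image("side")["pixels"][150:270,260:420,::-1]
cv2.imwrite("pics/side2c.png",cv2.resize(a,None,fx=4,fy=4))
```

```text
[404.58784814   7.58992712 139.80262955] [-0.40524687  0.09810243  0.53519449]
```

View pics/side2c.png

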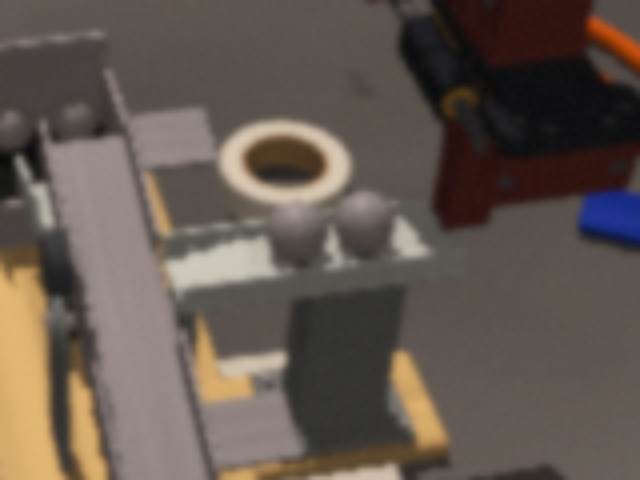

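Both balls still wait at (297,233) and (363,224), and the fingertips are just behind them at (463,220). Pushing slowly now.

Call:
{"name": "step_arm", "arguments": {
  "deltas": [
    [[0.02, 0, 0], [0, 0, 0], -1],
    [[0.04, 0, 0], [0, 0, 0], -1],
    [[0.055, 0, 0], [0, 0, 0], -1],
    [[0.07, 0, 0], [0, 0, 0], -1],
    [[0.085, 0, 0], [0, 0, 0], -1],
    [[0.1, 0, 0], [0, 0, 0], -1],
    [[0.115, 0, 0], [0, 0, 0], -1],
    [[0.13, 0, 0], [0, 0, 0], -1],
    [[0.145, 0, 0], [0, 0, 0], -1],
    [[0.16, 0, 0], [0, 0, 0], -1],
    [[0.175, 0, 0], [0, 0, 0], -1],
    [[0.19, 0, 0], [0, 0, 0], -1],
    [[0.205, 0, 0], [0, 0, 0], -1],
    [[0.22, 0, 0], [0, 0, 0], -1],
    [[0.235, 0, 0], [0, 0, 0], -1],
    [[0.25, 0, 0], [0, 0, 0], -1],
    [[0.265, 0, 0], [0, 0, 0], -1],
    [[0.28, 0, 0], [0, 0, 0], -1],
    [[0.295, 0, 0], [0, 0, 0], -1],
    [[0.31, 0, 0], [0, 0, 0], -1]
  ]
}}

```text
t: 7.15
ee_pos: [495.5, 25.4, 139.6]
orientation: [-3.127, -0.307, -0.0]
ft_force: [-0.2, -0.2, 0.4]
width: 0.5
grasp_force: 0.0
```

Call:
{"name": "step_arm", "arguments": {
  "deltas": [
    [[0.01, 0, 0], [0, 0, 0], -1],
    [[0.02, 0, 0], [0, 0, 0], -1],
    [[0.02, 0, 0], [0, 0, 0], -1],
    [[-0.05, 0, 0], [0, 0, 0], -1],
    [[-0.15, 0, -0.05], [0, 0, 0], -1],
    [[-0.25, 0, -0.15], [0, 0, 0], -1],
    [[-0.35, 0, -0.25], [0, 0, 0], -1],
    [[-0.4, 0, -0.3], [0, 0, 0], -1],
    [[-0.4, 0, -0.3], [0, 0, 0], -1],
    [[-0.4, 0, -0.3], [0, 0, 0], -1],
    [[-0.4, 0, -0.3], [0, 0, 0], -1],
    [[-0.4, 0, -0.3], [0, 0, 0], -1],
    [[-0.4, 0, -0.3], [0, 0, 0], -1],
    [[-0.4, 0, -0.3], [0, 0, 0], -1]
  ]
}}

```text
t: 8.32
ee_pos: [377.4, 2.1, 228.7]
orientation: [-3.126, -0.307, 0.003]
ft_force: [0.3, 0.4, 0.4]
width: 0.5
grasp_force: 0.0
```

Run:
```python
from workcell import *
import cv2
a=get_image("side")["pixels"][150:390,230:410,::-1]
cv2.imwrite("pics/side3c.png",cv2.resize(a,None,fx=2.5,fy=2.5))
```

```text
(no output)
```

View pics/side3c.png

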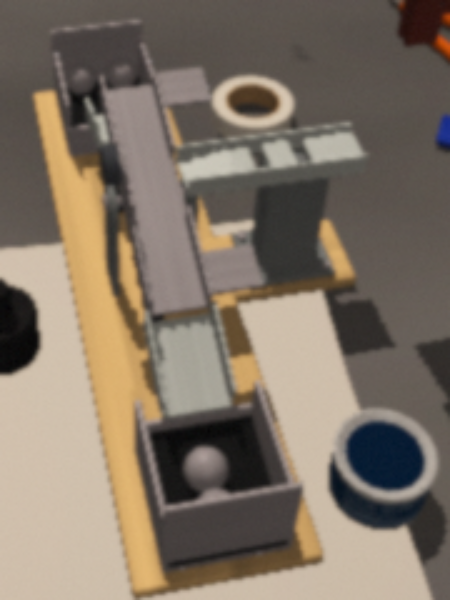

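Both balls are in the left tray, at (206,467) and (213,495), and the track is empty. I'll let them settle, then check from above.

Call:
{"name": "step_arm", "arguments": {
  "deltas": [
    [[0, 0, 0], [0, 0, 0], -1],
    [[0, 0, 0], [0, 0, 0], -1],
    [[0, 0, 0], [0, 0, 0], -1],
    [[0, 0, 0], [0, 0, 0], -1],
    [[0, 0, 0], [0, 0, 0], -1],
    [[0, 0, 0], [0, 0, 0], -1],
    [[0, 0, 0], [0, 0, 0], -1],
    [[0, 0, 0], [0, 0, 0], -1],
    [[0, 0, 0], [0, 0, 0], -1],
    [[0, 0, 0], [0, 0, 0], -1],
    [[0, 0, 0], [0, 0, 0], -1],
    [[0, 0, 0], [0, 0, 0], -1],
    [[0, 0, 0], [0, 0, 0], -1],
    [[0, 0, 0], [0, 0, 0], -1],
    [[0, 0, 0], [0, 0, 0], -1],
    [[0, 0, 0], [0, 0, 0], -1],
    [[0, 0, 0], [0, 0, 0], -1],
    [[0, 0, 0], [0, 0, 0], -1],
    [[0, 0, 0], [0, 0, 0], -1],
    [[0, 0, 0], [0, 0, 0], -1]
  ]
}}

```text
t: 10.03
ee_pos: [377.3, 2.0, 229.6]
orientation: [-3.127, -0.307, -0.0]
ft_force: [-0.3, -0.4, -0.1]
width: 0.4
grasp_force: 0.0
```

Run:
```python
from workcell import *
import cv2,numpy as np
im=[get_image("top")["pixels"][175:315,125:365,::-1]]
for i in range(4): get_image("side")
im.append(get_image("top")["pixels"][175:315,125:365,::-1])
print(np.abs(im[0].astype(int)-im[1])[50:100,10:60].max())
cv2.imwrite("pics/top1c.png",cv2.resize(im[1],None,fx=3.333,fy=3.333))
```

```text
4
```

View pics/top1c.png

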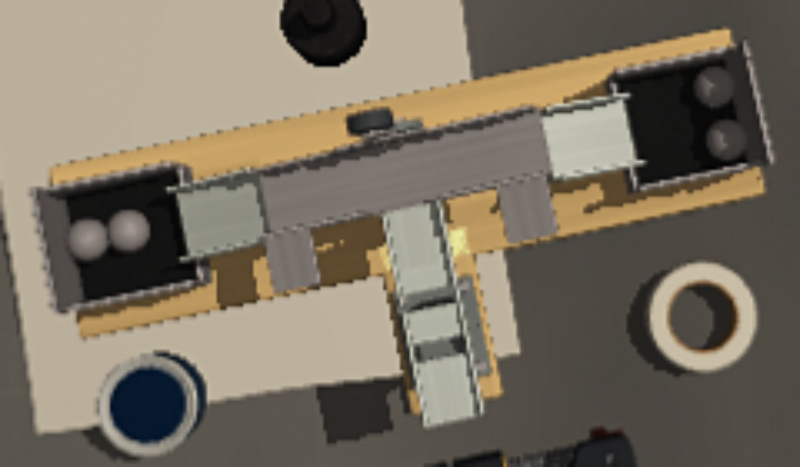

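The balls lie still in the left tray at (88,240) and (129,230). The right tray's balls and the bystanders haven't moved.

```bash
python3 -c "
from workcell import *
print(close_job())"
```

```text
the job is handed in; nothing more can be done
None
```

I rocked the gate over to the left, then pushed both balls along the track. They ran down into the left tray and lie at rest there, the right tray's balls and the bystanders look unmoved, and I handed the job in at about 10 s (no verdict came back).

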